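# Rake out the drip board's drain channel

## Task

Take the raker, the tool with the thin round spike, out of the rack and rake out the drip board's drain channel: set the tip gently down in the channel at its blind end and draw it along the whole channel to the open outlet at the edge, slowly (no faster than about 5 cm a second), with the tip close to the channel floor, without pressing hard and without lifting it out on the way; otherwise carry it well clear above the board. Then hang the raker back upright by its collar in its slot of the rack and let go. Leave the flat-bladed widger, the pot and the jar where they are.

Things in the scene. Friction and masses are not known exactly. Their poses are not given: they have to be found in the camera images.
- raker: hand tool 175 mm long, hanging upright in either slot of the rack. Origin: the end of its tip; +z up along it. From the tip: round-ended steel spike 6 mm thick to 50 mm, shank 10 mm thick to 85 mm, round collar 34 mm across from 85 to 90 mm, square wooden handle 22 x 22 mm (sides along its x and y) from 93 to 175 mm. About 0.12 kg.
- raker_grip (a point): middle of the raker's grip, on its axis, 145 mm above its tip; axes as the raker's.
- widger: the widger: a like tool that hangs in the rack's other slot and is to be left alone; flat steel blade 13 x 3 mm instead of the spike, handle shorter (140 mm over all). Origin: the end of its blade; +z up.
- rack: fixed wooden stand, 100 x 200 mm; origin: centre of its underside, on the table. Steel fork plate, top 100 mm up, 8 mm thick, x -37 to 40 mm, with two 16 mm wide slots open to -x (roughly towards the robot) and a 4 mm high lip on that edge. Hung tools' axes stand at x -8, y +55 or -55 mm, collar on the plate, tip 15 mm above the table; they lift straight up and go straight down.
- slot_a (a point): the rack's slot at its +y side: on the axis of a hung tool, level with the fork plate's top face, 100 mm above the table; axes as the rack's.
- slot_b (a point): the rack's slot at its -y side: likewise.
- board: fixed flat drip board, 160 (x) by 260 (y) mm, 20 mm thick, turned to any side; origin: centre of its underside, on the table. One open channel 12 mm wide and 8 mm deep, its dark floor 12 mm above the table, runs in four straight legs from a blind end to the outlet, open through the board's +y edge over a small spout.
- channel_start (a point): blind end of the channel: on the floor, on the centre line, 6 mm from the end wall; board frame x -30, y -100 mm. Axes of all channel points as the board's.
- channel_bend1 (a point): first bend, on the floor's centre line (x -30, y -50 mm); from the start to here the channel is straight, as it is between all the points that follow.
- channel_half1 (a point): middle of the second leg, on the floor's centre line (x 2.5, y -25 mm).
- channel_bend2 (a point): second bend, on the floor's centre line (x 35, y 0 mm).
- channel_bend3 (a point): third bend, on the floor's centre line (x 35, y 50 mm).
- channel_half2 (a point): middle of the last leg, on the floor's centre line (x 7.5, y 85 mm).
- channel_end (a point): end of the stroke, by the outlet: on the floor's centre line, 10 mm inside the board's edge (x -20, y 120 mm).
- pot: small terracotta pot, 66 mm wide, 63 mm high, standing behind the rack and the board; a bystander. Origin: centre of its underside.
- jar: glass jar with a black lid, 63 mm wide, 90 mm high, standing farther back; a bystander. Origin: centre of its underside.
Things that resemble listed ones, but are neither listed nor needed, are in the scene too. Leave any red or yellow look-alike of the raker alone.

How it is judged:
By the outcome, as a careful person would: the job done as asked, in the order asked, and still so for the second after the job is handed in, with the robot touching nothing.
It also fails if it takes over 67 s, if anything falls off the work surface, if the arm or the gripper's body presses on something with over 40 N, if the wrist force passes 120 N, or if a joint passes its speed limit or range.

## Robot

A 7-joint arm with a two-finger parallel gripper is mounted at the origin on a cart in front of the work surface, level with it; the furniture and walls round the work are solid. World frame = base frame: x ahead of the robot, y to its left, z up, the work surface at z = 0. Lengths are in m, angles in rad, forces in N, time in s.
With the tool pointing down it reaches from about 0.4 to 0.75 m from the base axis. Payload 19.5 kg.
Tool frame: the origin (TCP) lies at the very end of the fingers, on their centre line; the grasp point (between the pads) lies 19 mm behind it; z points along the fingers, y is the line along which they close (so a half turn about z gives the same grasp; the last joint's range is limited). The gripper opens to 85 mm and grips with 20 to 120 N. Pads are 22 mm wide; open, the fingers measure 114 mm over their backs; the gripper's body (76 mm by 85 mm) begins 54 mm behind the grasp point. The pads swing forward as they close: fully open they stand 13 mm farther back than shut.
Start: joints at [-1.353, 0.707, -0.028, 1.485, 0.022, 0.951, -0.075], TCP at [0.148, 0.556, 0.231] pointing down, gripper open.
Joint ranges: [-2.71, 2.71], [-0.32, 2.16], [-1.57, 1.52], [0, 2.45], [-1.46, 4.6], [0, 2.02], [-2.83, 2.83]. Speed limits (rad/s): [1.89, 1.89, 2.57, 2.57, 3.01, 3.01, 3.01].

## Interface

Orientations are given as a rotation vector (axis times angle).
In Python, from bench import bot gives the robot as it stands.
- The arm moves only by the tool drive_tool, never from a script. Its arguments are lists of equal length, an entry for each row: "gripper": the opening, from 0 (shut) to 1 (fully open); "delta_pos": the shift along the tool's x, y, z in m, a list of three; "rot": the turn, a rotation vector about the tool's x, y, z in rad, a list of three. A call has 1 to 10 rows; each row shifts and turns the commanded pose from where the row before left it, along the tool's axes as they then stand; what a row does not reach is not made up. A row lasts 1/8 s, in which the tool goes at most 62.5 mm and 10.7 degrees, less where a joint would pass 70% of its speed; a pose out of reach is approached as far as the arm can. A call is refused whole if a number of a shift passes 0.0625 or a number of a turn 0.188, either way. A call with a gripper value outside its range is refused whole. The fingers move at their own pace and stop on an object; "force" is the grip in N (left out, the last holds). Time passes only in rows, so rows that do not move let the fingers close. It gives the time, the measured TCP pose, the force, the opening and the grip force at its end, in the units of the state.
- bot.observe(): the state, without advancing time (a new reading comes with each control period).
- bot.read_camera(name): name is "scene" or "top" or "wrist"; returns a dict with "img" (420x560x3 uint8, red, green, blue), "camera_matrix" (3x3 intrinsics, pixels), "rvec" (rotation vector, rad) and "tvec" (3), from world to camera coordinates, as OpenCV has them; the wrist camera has in their place "mount" (4x4, takes a point from camera to tool coordinates, whose origin is the TCP and whose axes are the flange's). Camera axes: x right, y down, z forward; pixel columns grow to the right and rows downward; lengths in m; the calibration is good to about 2 mm. A picture is of the moment at which its call begins: read the wrist's pose just before it. There is no depth.
- bot.sign_off(): hands the job in; it is judged then, once.
The state is a dict: "time": time; "joints": joint angles; "qd": joint speeds; "joint_efforts": joint torques, N m; "eef_pos": TCP position; "tool_rot": TCP orientation; "ft_force": force on the tool from outside, world axes, zero at the start; "moment": the same for the moment, N m; "finger_gap": opening from 0.0 (shut) to 1.0 (fully open); "grasp_force": force on a finger pad.
Only numpy, scipy, OpenCV 4.12 (cv2) and the standard library are available. Lean on these libraries where they do the work, as an engineer would, in place of code of your own. Each camera call takes 0.05 s, during which the arm holds its last target. There are 200 camera calls.

## Working session

There is one attempt and no reset: what is moved stays moved. The work goes in short steps, Python scripts to look and compute and a tool call to move; the robot and the scene stay as the last step left them, time stands still between calls to the robot, and variables do not carry over. Pictures are saved under pics/ and viewed, at most 10 in all, crops included, and the job is handed in when it is done.

Besides the shell and the picture viewer there is one more tool, called after "Call:" in YAML: its name, and indented under it one key for each argument. drive_tool: Moves the arm, as the interface text tells. Its arguments: {"type":"object","properties":{"gripper":{"type":"array","items":{"type":"number"}},"delta_pos":{"type":"array","items":{"type":"array","items":{"type":"number"}}},"rot":{"type":"array","items":{"type":"array","items":{"type":"number"}}},"force":{"type":"number"}},"required":["gripper","delta_pos","rot"]}

```bash
mkdir -p pics; ls
cat > h.py <<'E'
import numpy as np, cv2, pickle
from bench import bot
from scipy.spatial.transform import Rotation as R
def ray(c,u,v):
    Rm=cv2.Rodrigues(np.array(c["rvec"],float))[0]; t=np.array(c["tvec"],float).ravel()
    d=Rm.T@np.linalg.inv(np.array(c["camera_matrix"]))@np.array([u,v,1.]); return -Rm.T@t,d
def onz(c,u,v,z):
    o,d=ray(c,u,v); return o+d*(z-o[2])/d[2]
def proj(c,p):
    return cv2.projectPoints(np.array(p,float).reshape(-1,3),np.array(c["rvec"],float),np.array(c["tvec"],float),np.array(c["camera_matrix"]),None)[0].reshape(-1,2)
E
python3 - <<'E'
from h import *
s=bot.observe();print({k:np.round(v,3) for k,v in s.items()})
for n in("scene","top"):
    c=bot.read_camera(n);pickle.dump(c,open(n+".pkl","wb"));cv2.imwrite(f"pics/{n}.png",c["img"][:,:,::-1]);o,d=ray(c,280,210);print(n,o,d)
E
```

```text
pics
{'time': np.float64(0.0), 'joints': array([-1.353,  0.707, -0.028,  1.485,  0.022,  0.951, -0.076]), 'qd': array([-0.   , -0.001,  0.001,  0.   , -0.002,  0.   ,  0.   ]), 'joint_efforts': array([-1.0000e-03, -8.8320e+01,  1.2340e+00, -2.3616e+01,  1.7000e-02,
        7.0000e-03,  0.0000e+00]), 'eef_pos': array([0.148, 0.555, 0.231]), 'tool_rot': array([-4.070e-01, -3.115e+00,  2.000e-03]), 'ft_force': array([1.005, 0.356, 1.015]), 'moment': array([-0.011, -0.047,  0.006]), 'grasp_force': np.float64(0.0), 'finger_gap': np.float64(1.0)}
scene [ 0.17817064 -0.7486556   0.49492385] [ 0.47815128  0.77422133 -0.41479471]
top [ 0.37275864 -0.01772411  1.52567665] [ 0.18563214  0.00126951 -0.98270054]
```

View pics/scene.png

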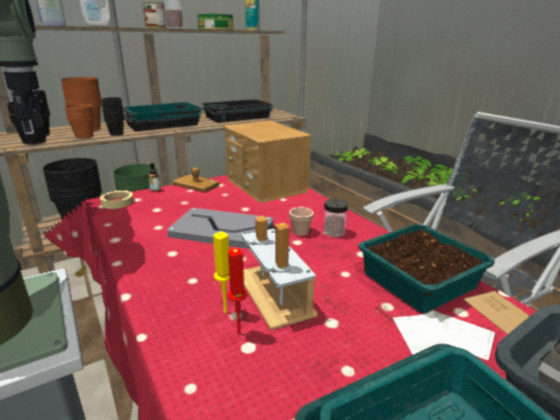

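View pics/top.png

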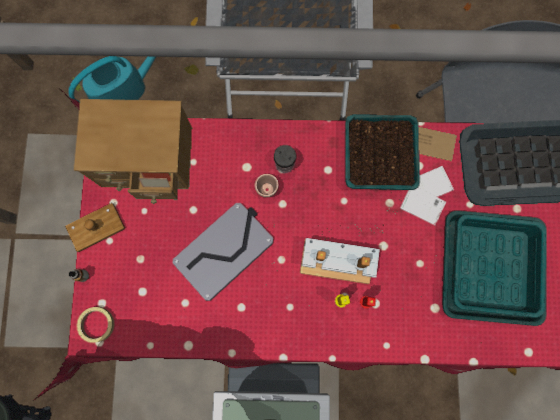

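Top view: board around (222,250), channel running from about (190,266) to (252,212). The rack is at (340,260), with upright tools at (320,256) and (363,260). Candidates for the raker: the tall wooden handle in the scene view at (282,245), which is top (363,260); the short wooden handle at scene (262,228), probably the widger; and the red (237,270) and yellow (221,255) look-alikes in front of the rack, to be left alone. I'll confirm with an enlarged crop.

Run:
```python
from h import *
t=pickle.load(open("top.pkl","rb"));s=pickle.load(open("scene.pkl","rb"))
a=cv2.resize(t["img"][195:315,165:385],None,fx=3.6,fy=3.6,interpolation=cv2.INTER_CUBIC)[:, :]
cv2.imwrite("pics/topcrop.png",a[:,:,::-1])
b=cv2.resize(s["img"][205:345,150:350],None,fx=4,fy=4,interpolation=cv2.INTER_CUBIC)
cv2.imwrite("pics/scenecrop.png",b[:,:,::-1])
im=t["img"].astype(int)
hsv=cv2.cvtColor(t["img"],cv2.COLOR_RGB2HSV)
# board: grey low sat in region
m=((hsv[:,:,1]<90)).astype(np.uint8)*255
m[:, :165]=0;m[:,280:]=0;m[:195]=0;m[305:]=0
m=cv2.morphologyEx(m,cv2.MORPH_CLOSE,np.ones((5,5)));m=cv2.morphologyEx(m,cv2.MORPH_OPEN,np.ones((7,7)))
cs,_=cv2.findContours(m,cv2.RETR_EXTERNAL,cv2.CHAIN_APPROX_NONE);c=max(cs,key=cv2.contourArea)
r=cv2.minAreaRect(c);print(r);
P=[onz(t,*p,.02) for p in cv2.boxPoints(r)];print(np.round(P,4),[np.linalg.norm(P[i]-P[i-1]).round(4) for i in range(4)])
# rack plate
m=((hsv[:,:,1]<60)&(hsv[:,:,2]>120)).astype(np.uint8)*255
m[:, :295]=0;m[:,385:]=0;m[:230]=0;m[290:]=0
m=cv2.morphologyEx(m,cv2.MORPH_CLOSE,np.ones((9,9)))
cs,_=cv2.findContours(m,cv2.RETR_EXTERNAL,cv2.CHAIN_APPROX_NONE);c=max(cs,key=cv2.contourArea)
r=cv2.minAreaRect(c);print(r);
P=[onz(t,*p,.1) for p in cv2.boxPoints(r)];print(np.round(P,4),[np.linalg.norm(P[i]-P[i-1]).round(4) for i in range(4)])
```

```text
((224.40061950683594, 249.58868408203125), (55.86540985107422, 95.71979522705078), 48.23970031738281)
[[ 0.5049  0.2927  0.02  ]
 [ 0.6936  0.0963  0.02  ]
 [ 0.5743 -0.0137  0.02  ]
 [ 0.3907  0.1821  0.02  ]] [np.float64(0.159), np.float64(0.2723), np.float64(0.1623), np.float64(0.2684)]
((342.8528747558594, 257.25885009765625), (81.29779815673828, 34.85712814331055), 3.052882671356201)
[[ 0.4735 -0.0761  0.1   ]
 [ 0.5673 -0.08    0.1   ]
 [ 0.56   -0.2986  0.1   ]
 [ 0.4666 -0.2923  0.1   ]] [np.float64(0.2163), np.float64(0.0938), np.float64(0.2188), np.float64(0.0936)]
```

View pics/topcrop.png

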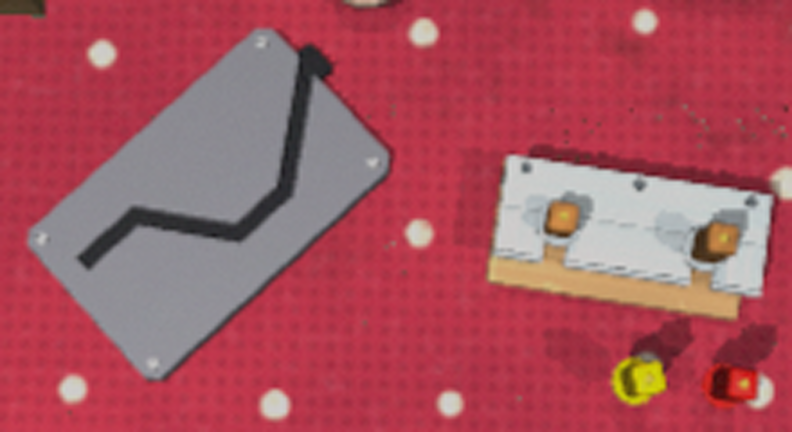

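View pics/scenecrop.png

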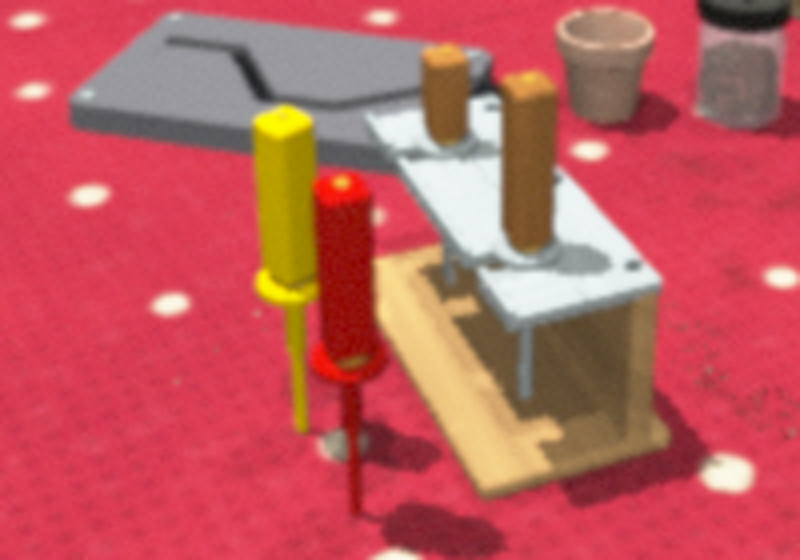

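The crops settle it. The raker is the long-handled tool in the slot at crop (720,240), on the right, which is -y and so slot_b. It has a thin round spike under the plate at (525,370). The short-handled one at (563,217) is the widger, and red and yellow stand in front of the rack. The channel's blind end is at crop (85,263), the bends at (135,216), (238,233) and (290,190), and the outlet at about (315,60).

```bash
cat >> h.py <<'E'
def fit2(B,W):  # rigid 2D fit board->world
    B=np.array(B,float);W=np.array(W,float)[:,:2];b=B.mean(0);w=W.mean(0)
    H=(B-b).T@(W-w);a=np.arctan2(H[0,1]-H[1,0],H[0,0]+H[1,1])
    M=np.array([[np.cos(a),-np.sin(a)],[np.sin(a),np.cos(a)]]);t=w-M@b
    return a,t,np.round((W-(B@M.T+t))*1000,1)
def tri(ca,a,cb,b):
    o1,d1=ray(ca,*a);o2,d2=ray(cb,*b);A=np.stack([d1,-d2],1);x=np.linalg.lstsq(A,o2-o1,rcond=None)[0]
    p,q=o1+d1*x[0],o2+d2*x[1];return (p+q)/2,np.linalg.norm(p-q)
E
python3 - <<'E'
from h import *
t=pickle.load(open("top.pkl","rb"));s=pickle.load(open("scene.pkl","rb"))
T=lambda u,v:(164.64+u/3.6,194.64+v/3.6)
S=lambda u,v:(149.62+u/4,204.62+v/4)
# channel edges at board top approximate -> use floor 0.012
pts=[((-30,-104),(85,263)),((-30,-50),(135,216)),((35,0),(238,233)),((35,50),(290,190)),((-20,120),(307,85))]
a,tt,r=fit2([np.array(p)/1000 for p,_ in pts],[onz(t,*T(*q),.014) for _,q in pts]);print("board",np.degrees(a),tt,r.tolist())
for n,q,z in(("widger",(566,214),.155),("raker",(725,236),.19)):print(n,onz(t,*T(*q),z))
for n,q,w in(("raker",(725,236),(528,78)),("widger",(566,214),(443,50)),("yellow",(650,379),(284,112)),("red",(745,383),(342,182))):print(n,*tri(t,T(*q),s,S(*w)))
for q in((507,155),(774,193),(760,297)):print("plate",onz(t,*T(*q),.1))
E
```

```text
board -136.71286982710637 [0.53705912 0.14456483] [[-1.1, 0.4], [-0.2, 2.0], [1.1, 0.9], [1.8, -2.7], [-1.5, -0.5]]
widger [ 0.51810979 -0.12624313  0.155     ]
raker [ 0.50131841 -0.23425742  0.19      ]
raker [ 0.50062591 -0.23382112  0.19057727] 0.001428235598128652
widger [ 0.51696355 -0.12568105  0.15585811] 0.0023111025355668532
yellow [ 0.40284316 -0.18378813  0.17674142] 0.0016387092242882472
red [ 0.40075155 -0.24964974  0.17512685] 2.464743102803168e-05
plate [ 0.56739024 -0.08613119  0.1       ]
plate [ 0.54287362 -0.28566108  0.1       ]
plate [ 0.4653651  -0.27429837  0.1       ]
```

The raker top triangulates to z 0.190 (0.190 expected) and the widger to 0.156 (0.155 expected). Their spacing is 109 mm (110 expected), so the positions hold up. I'll move over the board for a close look.

Call:
drive_tool:
  gripper: [1,1,1,1,1,1,1,1,1,1]
  delta_pos:
    - [-0.047,-0.029,-0.007]
    - [-0.047,-0.029,-0.007]
    - [-0.047,-0.029,-0.007]
    - [-0.047,-0.029,-0.007]
    - [-0.047,-0.029,-0.007]
    - [-0.047,-0.029,-0.007]
    - [-0.047,-0.029,-0.007]
    - [-0.047,-0.029,-0.007]
    - [-0.047,-0.029,-0.007]
    - [-0.047,-0.029,-0.007]
  rot:
    - [0,0,0]
    - [0,0,0]
    - [0,0,0]
    - [0,0,0]
    - [0,0,0]
    - [0,0,0]
    - [0,0,0]
    - [0,0,0]
    - [0,0,0]
    - [0,0,0]

```text
time: 1.35
eef_pos: [0.5284, 0.1532, 0.3014]
tool_rot: [-0.407, -3.115, 0.0]
ft_force: [0.3, 1.3, 0.2]
finger_gap: 1.0
grasp_force: 0.0
```

Call:
drive_tool:
  gripper: [1,1]
  delta_pos:
    - [0,0,0]
    - [0,0,0]
  rot:
    - [0,0,0]
    - [0,0,0]

```text
time: 1.6
eef_pos: [0.527, 0.1551, 0.301]
tool_rot: [-0.406, -3.114, -0.0]
ft_force: [-0.8, 0.4, 0.2]
finger_gap: 0.998
grasp_force: 0.0
```

```bash
cat >> h.py <<'E'
def wrist(name):
    s=bot.observe();c=bot.read_camera("wrist");M=np.array(c["mount"])
    Rt=R.from_rotvec(s["tool_rot"]).as_matrix();Rc=Rt@M[:3,:3];o=Rt@M[:3,3]+s["eef_pos"]
    c["rvec"]=cv2.Rodrigues(Rc.T)[0];c["tvec"]=-Rc.T@o
    pickle.dump(c,open(name+".pkl","wb"));cv2.imwrite(f"pics/{name}.png",c["img"][:,:,::-1]);return c,s
def plan(p,yawy=None,n=10):
    s=bot.observe();Rt=R.from_rotvec(s["tool_rot"]);print("t",s["time"],"pos",np.round(s["eef_pos"],4),"y-yaw",np.degrees(np.arctan2(*Rt.as_matrix()[1::-1,1])).round(2),"z",Rt.as_matrix()[:,2].round(4),"F",np.round(s["ft_force"],1),"j",np.round(s["joints"],2))
    d=Rt.inv().apply(np.array(p)-s["eef_pos"]);print("delta",d.round(4),"per row",(d/n).round(4))
    if yawy is not None:
        y=np.radians(yawy);Y=[np.cos(y),np.sin(y),0];Z=[0,0,-1];X=np.cross(Y,Z)
        print("rot",(Rt.inv()*R.from_matrix(np.stack([X,Y,Z],1))).as_rotvec().round(4))
E
python3 - <<'E'
from h import *
c,s=wrist("w1");print(np.round(c["mount"],3))
plan((.505,-.19,.30),82.5)
t=[-30,-100],[-30,-50],[35,0],[35,50],[-20,120]
a=np.radians(-136.7);M=np.array([[np.cos(a),-np.sin(a)],[np.sin(a),np.cos(a)]])
for p in t:print(p,proj(c,[*(M@np.array(p)/1000+[.5371,.1446]),.012]).round())
E
```

```text
[[-0.    -0.951 -0.309  0.079]
 [ 1.    -0.     0.     0.001]
 [-0.    -0.309  0.951 -0.144]
 [ 0.     0.     0.     1.   ]]
t 1.65 pos [0.5268 0.1555 0.3011] y-yaw 75.18 z [-7.e-04  2.e-04 -1.e+00] F [ 0.3  0.8 -0.5] j [-0.3   0.59 -0.08  1.46  0.05  1.09  0.92]
delta [-0.0673 -0.3396  0.0011] per row [-0.0067 -0.034   0.0001]
rot [ 1.000e-04 -7.000e-04 -1.277e-01]
[-30, -100] [[342. 111.]]
[-30, -50] [[319. 148.]]
[35, 0] [[251. 154.]]
[35, 50] [[231. 188.]]
[-20, 120] [[242. 253.]]
```

View pics/w1.png

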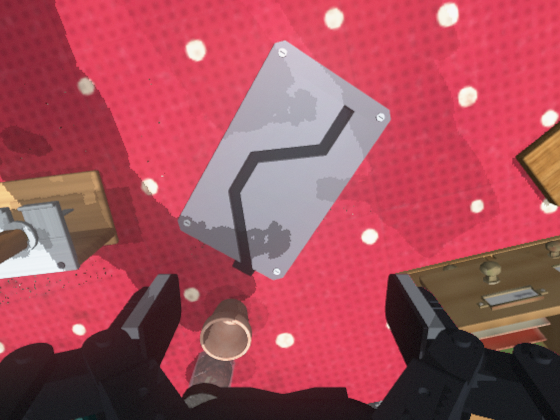

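Wrist view: the board lies in the middle. The blind end is at (347,108), the bends are near (322,150), (252,156) and (235,190), and the outlet with spout is at (244,268). The pot stands at (226,338).

Run:
```python
from h import *
def dofit(c,thr,lab,N=5):
    g=c["img"].max(2)
    a,t=np.radians(-136.7),np.array([.5371,.1446])
    ends=np.array([[-30,-106],[-30,-50],[35,0],[35,50],[-20,120]])/1000
    v,u=np.nonzero(g<thr)
    W=np.array([onz(c,x,y,.016)[:2] for x,y in zip(u,v)])
    for it in range(N):
        M=np.array([[np.cos(a),-np.sin(a)],[np.sin(a),np.cos(a)]])
        L=(W-t)@M
        Bs=[];Ws=[]
        # per-leg centroid-offset lines -> bends by intersection
        lines=[]
        for i in range(4):
            p,q=ends[i],ends[i+1];d=q-p;l=np.linalg.norm(d);d/=l;n=np.array([-d[1],d[0]])
            s=(L-p)@d;e=(L-p)@n;k=(s>.010)&(s<l-.010)&(abs(e)<.012)
            vx,vy,x0,y0=cv2.fitLine(L[k].astype(np.float32),cv2.DIST_HUBER,0,.01,.001).ravel();lines.append((np.array([x0,y0]),np.array([vx,vy]),k.sum(),e[k].std()))
        P=[]
        for i in range(3):
            A=np.stack([lines[i][1],-lines[i+1][1]],1);x=np.linalg.solve(A,lines[i+1][0]-lines[i][0]);P.append(lines[i][0]+lines[i][1]*x[0])
        k=(abs(L[:,0]-lines[0][0][0])<.004)&(abs(L[:,1]+.1)<.02);y0=np.percentile(L[k][:,1],1)
        P.insert(0,np.array([np.interp(y0,[0,1],[lines[0][0][0]]*2),y0]))
        x,v_=lines[3][0],lines[3][1];P.append(x+v_*(.120-x[1])/v_[1])
        P=np.array(P)
        a,t,r=fit2(ends,P@M.T+t)
    print(lab,np.degrees(a).round(2),t.round(4),"resid mm",r.tolist(),[(int(l[2]),round(float(l[3])*1000,1)) for l in lines])
c=pickle.load(open("w1.pkl","rb"));dofit(c,65,"wrist");dofit(pickle.load(open("top.pkl","rb")),80,"top")
hs=cv2.cvtColor(c["img"],cv2.COLOR_RGB2HSV)
m=(hs[:,:,1]<90).astype(np.uint8)*255;m[:30]=0;m[285:]=0;m[:,:165]=0;m[:,400:]=0
m=cv2.morphologyEx(m,cv2.MORPH_CLOSE,np.ones((5,5)));m=cv2.morphologyEx(m,cv2.MORPH_OPEN,np.ones((15,15)))
cs,_=cv2.findContours(m,cv2.RETR_EXTERNAL,cv2.CHAIN_APPROX_NONE);k=max(cs,key=cv2.contourArea)[:,0]
W=np.array([onz(c,*p,.02)[:2] for p in k],np.float32)*1000;print("outline",cv2.minAreaRect(W))
```

```text
Traceback (most recent call last):
cv2.error: OpenCV(4.12.0) /io/opencv/modules/imgproc/src/linefit.cpp:50: error: (-215:Assertion failed) count > 0 in function 'fitLine2D_wods'
```

Call:
drive_tool:
  gripper: [1,1,1,1,1,1,1,1,1,1]
  delta_pos:
    - [-0.007,-0.034,0]
    - [-0.007,-0.034,0]
    - [-0.007,-0.034,0]
    - [-0.007,-0.034,0]
    - [-0.007,-0.034,0]
    - [-0.007,-0.034,0]
    - [-0.007,-0.034,0]
    - [-0.007,-0.034,0]
    - [-0.007,-0.034,0]
    - [-0.004,-0.034,0]
  rot:
    - [0,0,0]
    - [0,0,0]
    - [0,0,0]
    - [0,0,0]
    - [0,0,0]
    - [0,0,0]
    - [0,0,0]
    - [0,0,0]
    - [0,0,0]
    - [0,0,-0.128]

```text
time: 2.9
eef_pos: [0.5049, -0.1908, 0.3013]
tool_rot: [-0.2, -3.135, -0.0]
ft_force: [0.6, -0.3, 0.0]
finger_gap: 1.0
grasp_force: 0.0
```

Call:
drive_tool:
  gripper: [0.7,0.7]
  delta_pos:
    - [0,0,0]
    - [0,0,0]
  rot:
    - [0,0,0]
    - [0,0,0]

```text
time: 3.15
eef_pos: [0.505, -0.1897, 0.3014]
tool_rot: [0.206, 3.135, 0.001]
ft_force: [0.7, -0.4, 0.4]
finger_gap: 0.701
grasp_force: 0.0
```

Run:
```python
from h import *
c,s=wrist("w2");plan((.501,-.234,.30),82.5)
for p in ((.501,-.234,.19),(.501,-.234,.105),(.517,-.126,.155)):print(proj(c,p))
```

```text
t 3.2 pos [ 0.5051 -0.1896  0.3014] y-yaw 82.5 z [ 0.e+00  5.e-04 -1.e+00] F [-0.2  0.5 -0.8] j [ 0.37  0.58 -0.14  1.49  0.08  1.08  1.66]
delta [-0.0017 -0.0446  0.0014] per row [-0.0002 -0.0045  0.0001]
rot [ 0.0005 -0.      0.    ]
[[222.30193373 204.27433417]]
[[236.28563006 178.02272207]]
[[358.38134489 193.66742747]]
```

View pics/w2.png

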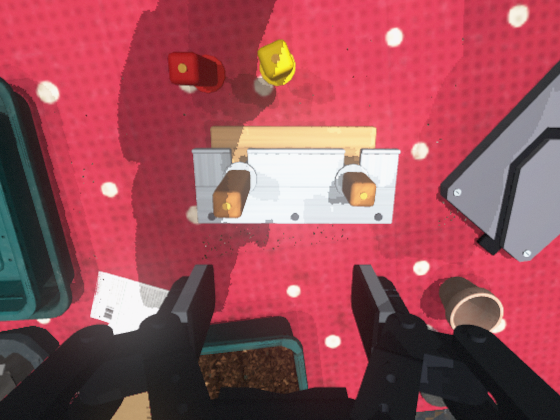

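Wrist view over the rack: the raker's handle top has its yellow pin at (228,207) and its collar at (239,180). The widger top is at (362,196). Red and yellow stand in front at (183,69) and (277,60). The plate is parallel to the image rows, so the yaw matches.

```bash
cat > fit.py <<'E'
from h import *
def dofit(c,thr,lab,z=.016,a=np.radians(-136.7),t=np.array([.5371,.1446]),N=5):
    g=c["img"].max(2).astype(int)
    ends=np.array([[-30,-106],[-30,-50],[35,0],[35,50],[-20,120]])/1000
    v,u=np.nonzero(g<thr)
    W=np.array([onz(c,x,y,z)[:2] for x,y in zip(u,v)])
    for it in range(N):
        M=np.array([[np.cos(a),-np.sin(a)],[np.sin(a),np.cos(a)]]);L=(W-t)@M;A=[];b=[];st=[]
        for i in range(4):
            p,q=ends[i],ends[i+1];d=q-p;l=np.linalg.norm(d);d=d/l;n=np.array([-d[1],d[0]])
            s=(L-p)@d;e=(L-p)@n;k=(s>.010)&(s<l-.010)&(abs(e)<.010);st.append((int(k.sum()),round(e[k].mean()*1e3,1)))
            A+=[[n[0],n[1],n@np.array([-y,x])] for x,y in L[k]];b+=list(e[k])
        k=(abs(L[:,0]+.03)<.004)&(abs(L[:,1]+.1)<.02)
        x=np.linalg.lstsq(np.array(A),np.array(b),rcond=None)[0]
        t=t+M@x[:2];a+=x[2]
    print(lab,np.degrees(a).round(2),t.round(4),st,"end y",np.percentile(L[k][:,1],1).round(4))
    return a,t
E
python3 - <<'E'
from fit import *
c=pickle.load(open("w1.pkl","rb"));t=pickle.load(open("top.pkl","rb"))
print(c["camera_matrix"][0],c["img"][154,285],c["img"][250,243],c["img"][180,280],t["img"][258,220])
for z in(.012,.02):dofit(c,85,"wrist",z);dofit(t,90,"top",z)
w=pickle.load(open("w2.pkl","rb"))
print("raker top",onz(w,228,207,.1905),"collar",onz(w,239,180,.105),"widger top",onz(w,362.5,197,.155))
cv2.imwrite("pics/w2c.png",cv2.resize(w["img"][140:230,185:275],None,fx=6,fy=6,interpolation=cv2.INTER_CUBIC)[:,:,::-1])
E
```

```text
[356.71969189   0.         282.77804723] [79 76 83] [60 48 53] [178 176 189] [45 46 49]
wrist -137.09 [0.54   0.1477] [(316, np.float64(0.1)), (416, np.float64(-0.2)), (244, np.float64(0.3)), (516, np.float64(-0.2))] end y -0.1068
top -136.36 [0.538  0.1466] [(56, np.float64(0.1)), (97, np.float64(-0.0)), (44, np.float64(0.0)), (110, np.float64(-0.0))] end y -0.1055
wrist -136.42 [0.5389 0.1484] [(323, np.float64(-0.0)), (424, np.float64(-0.0)), (249, np.float64(0.2)), (527, np.float64(-0.0))] end y -0.1047
top -136.18 [0.5373 0.1458] [(56, np.float64(0.0)), (98, np.float64(-0.1)), (45, np.float64(-0.0)), (109, np.float64(-0.0))] end y -0.1049
raker top [ 0.50352578 -0.23004976  0.1905    ] collar [ 0.50330086 -0.23170841  0.105     ] widger top [ 0.52038942 -0.12273614  0.155     ]
```

View pics/w2c.png

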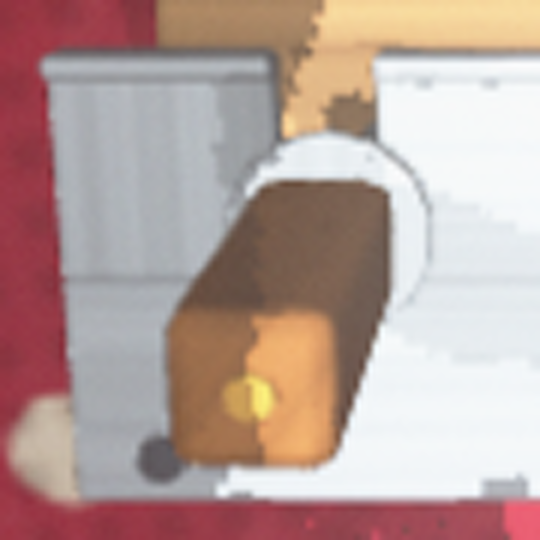

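Call:
drive_tool:
  gripper: [0.7,0.7,0.7,0.7,0.7,0.7,0.7,0.7,0.7]
  delta_pos:
    - [-0.0012,-0.0215,0]
    - [-0.0013,-0.0214,0]
    - [0,0,0.03]
    - [0,0,0.03]
    - [0,0,0.03]
    - [0,0,0.03]
    - [0,0,0.025]
    - [0,0,0.015]
    - [0,0,0]
  rot:
    - [0,0,0]
    - [0,0,0]
    - [0,0,0]
    - [0,0,0]
    - [0,0,0]
    - [0,0,0]
    - [0,0,0]
    - [0,0,0]
    - [0,0,0]

```text
time: 4.32
eef_pos: [0.5017, -0.2333, 0.141]
tool_rot: [-0.206, -3.134, -0.0]
ft_force: [-0.2, -0.1, 0.6]
finger_gap: 0.7
grasp_force: 0.0
```

Run:
```python
from h import *
c,s=wrist("w3");plan((.502,-.2325,.141),82.5)
t=bot.read_camera("top");s=bot.read_camera("scene")
a=cv2.resize(c["img"][150:420,100:460],(560,420));b=cv2.resize(s["img"][180:320,200:340],(420,420),interpolation=cv2.INTER_CUBIC)
cv2.imwrite("pics/w3c.png",np.hstack([a,b])[:,:,::-1][:, :980] if 0 else cv2.resize(np.hstack([a,b]),(800,343))[:,:,::-1])
```

```text
t 4.375 pos [ 0.502  -0.2336  0.1417] y-yaw 82.47 z [ 1.e-04 -1.e-04 -1.e+00] F [-0.1  0.9  0.5] j [ 0.44  0.8  -0.12  1.67  0.13  0.68  1.69]
delta [0.0001 0.0011 0.0007] per row [0.     0.0001 0.0001]
rot [-0.0001  0.0002 -0.0005]
```

View pics/w3c.png

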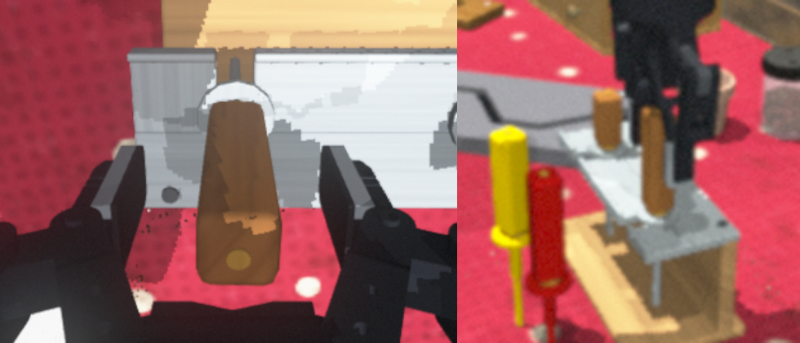

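Run:
```python
from h import *
w=pickle.load(open("w3.pkl","rb"))
print("pin",onz(w,287.4,353.9,.1905))
hs=cv2.cvtColor(w["img"],cv2.COLOR_RGB2HSV)
m=((hs[:,:,0]>22)&(hs[:,:,0]<35)&(hs[:,:,1]>120))[330:380,260:320]
print(np.argwhere(m).mean(0)[::-1]+[260,330] if m.any() else None, m.sum())
```

```text
pin [ 0.50324648 -0.23118465  0.1905    ]
None 0
```

Call:
drive_tool:
  gripper: [0.7,0.1,0.1,0.1,0.1,0.1]
  delta_pos:
    - [-0.0007,0.002,0.0005]
    - [0,0,0]
    - [0,0,0]
    - [0,0,0]
    - [0,0,0]
    - [0,0,0]
  rot:
    - [0,0,0]
    - [0,0,0]
    - [0,0,0]
    - [0,0,0]
    - [0,0,0]
    - [0,0,0]
  force: 60

```text
time: 5.22
eef_pos: [0.5027, -0.2321, 0.1411]
tool_rot: [0.207, 3.134, -0.0]
ft_force: [-0.3, 1.5, 4.7]
finger_gap: 0.249
grasp_force: 58.7
```

Run:
```python
from h import *
plan((.502,-.2325,.141),82.5)
```

```text
t 5.225 pos [ 0.5027 -0.2321  0.1411] y-yaw 82.44 z [ 3.e-04 -2.e-04 -1.e+00] F [-0.3  1.5  4.7] j [ 0.43  0.8  -0.11  1.67  0.13  0.68  1.69]
delta [ 0.0006 -0.0005  0.0001] per row [ 0.0001 -0.      0.    ]
rot [-0.0002  0.0003 -0.001 ]
```

Call:
drive_tool:
  gripper: [0.1,0.1,0.1,0.1,0.1,0.1,0.1,0.1]
  delta_pos:
    - [0,0,-0.01]
    - [0,0,-0.025]
    - [0,0,-0.03]
    - [0,0,-0.03]
    - [0,0,-0.03]
    - [0,0,-0.03]
    - [0,0,-0.015]
    - [0,0,0]
  rot:
    - [0,0,0]
    - [0,0,0]
    - [0,0,0]
    - [0,0,0]
    - [0,0,0]
    - [0,0,0]
    - [0,0,0]
    - [0,0,0]

```text
time: 6.22
eef_pos: [0.5027, -0.2322, 0.3118]
tool_rot: [0.207, 3.133, -0.001]
ft_force: [0.0, -0.2, -1.8]
finger_gap: 0.244
grasp_force: 58.6
```

Run:
```python
from h import *
a=np.radians(-136.5);M=np.array([[np.cos(a),-np.sin(a)],[np.sin(a),np.cos(a)]])
for p in ([-30,-100],[-30,-50],[35,0],[35,50],[-20,120]):print(p,(M@np.array(p)/1000+[.5385,.147]).round(4))
q=M@np.array([-.03,-.1])+[.5385,.147]
plan((*q,.30),82.5)
s=bot.read_camera("scene");pickle.dump(s,open("s2.pkl","wb"))
cv2.imwrite("pics/s2.png",cv2.resize(s["img"][100:310,180:390],(600,600),interpolation=cv2.INTER_CUBIC)[:,:,::-1])
```

```text
[-30, -100] [0.4914 0.2402]
[-30, -50] [0.5258 0.2039]
[35, 0] [0.5131 0.1229]
[35, 50] [0.5475 0.0866]
[-20, 120] [0.6356 0.0737]
t 6.225 pos [ 0.5027 -0.2322  0.3118] y-yaw 82.45 z [ 1.4e-03 -7.0e-04 -1.0e+00] F [ 0.  -0.2 -1.8] j [ 0.45  0.59 -0.14  1.42  0.09  1.13  1.73]
delta [0.0733 0.4668 0.0115] per row [0.0073 0.0467 0.0011]
rot [-0.0005  0.0015 -0.0009]
```

View pics/s2.png

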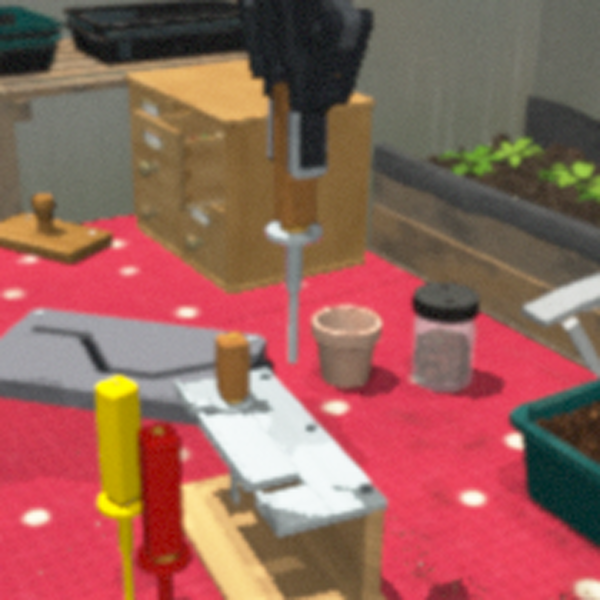

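The raker is held upright and clear: tip at crop (291,361), widger still in its slot. I'm carrying it above the blind end.

Call:
drive_tool:
  gripper: [0.1,0.1,0.1,0.1,0.1,0.1,0.1,0.1,0.1,0.1]
  delta_pos:
    - [0.0053,0.0337,0]
    - [0.0073,0.0467,0]
    - [0.0073,0.0467,0]
    - [0.0073,0.0467,0]
    - [0.0073,0.0467,0]
    - [0.0073,0.0467,0]
    - [0.0073,0.0467,0]
    - [0.0073,0.0467,0]
    - [0.0073,0.0467,0]
    - [0.0073,0.0467,0]
  rot:
    - [0,0,0]
    - [0,0,0]
    - [0,0,0]
    - [0,0,0]
    - [0,0,0]
    - [0,0,0]
    - [0,0,0]
    - [0,0,0]
    - [0,0,0]
    - [0,0,0]

```text
time: 7.52
eef_pos: [0.4914, 0.2287, 0.31]
tool_rot: [-0.207, -3.134, 0.001]
ft_force: [0.2, -1.1, -1.7]
finger_gap: 0.252
grasp_force: 58.8
```

Call:
drive_tool:
  gripper: [0.1,0.1,0.1,0.1,0.1,0.1,0.1,0.1]
  delta_pos:
    - [0.0023,0.0128,0]
    - [0,0,0.025]
    - [0,0,0.035]
    - [0,0,0.03]
    - [0,0,0.025]
    - [0,0,0.015]
    - [0,0,0]
    - [0,0,0]
  rot:
    - [0,0,0]
    - [0,0,0]
    - [0,0,0]
    - [0,0,0]
    - [0,0,0]
    - [0,0,0]
    - [0,0,0]
    - [0,0,0]

```text
time: 8.52
eef_pos: [0.4915, 0.24, 0.1813]
tool_rot: [0.208, 3.134, -0.0]
ft_force: [-0.1, -0.3, -1.0]
finger_gap: 0.252
grasp_force: 59.1
```

Run:
```python
from h import *
c,s=wrist("w4");plan((.4914,.2402,.18),82.5)
x,y,z=s["eef_pos"]
print("tip pred",proj(c,(x,y,z-.126)),"start",proj(c,(.4914,.2402,.012)))
cv2.imwrite("pics/w4c.png",cv2.resize(c["img"][60:360,130:430],(600,600),interpolation=cv2.INTER_CUBIC)[:,:,::-1])
```

```text
t 8.575 pos [0.4916 0.2401 0.1814] y-yaw 82.43 z [ 7.e-04  2.e-04 -1.e+00] F [ 0.4  0.1 -1.7] j [-0.45  0.73 -0.12  1.65  0.12  0.76  0.82]
delta [0.0002 0.0001 0.0014] per row [0.     0.     0.0001]
rot [ 0.0002  0.0007 -0.0012]
tip pred [[281.68745144 196.42099941]] start [[282.02706827 182.79687918]]
```

View pics/w4c.png

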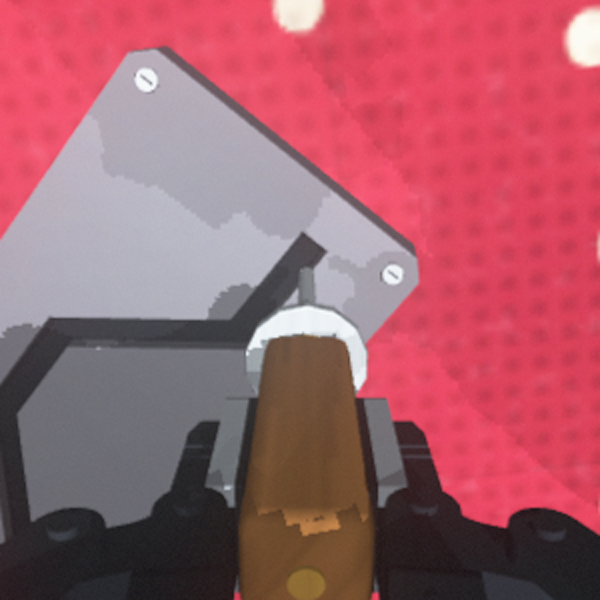

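The tip is visible at crop (305,268), within 1–2 mm of prediction. The blind end wall is at (303,232)–(327,250). I'll refit the channel from this view, since both are now in the same frame.

Run:
```python
from fit import *
w=pickle.load(open("w4.pkl","rb"))
w["img"][200:,150:]=np.where(np.ones_like(w["img"][200:,150:])>0,255,0)  # hide tool/gripper... legs handled below
g=w["img"].max(2)
w["img"][(np.indices(g.shape)[0]>300)]=255
for z in(.012,.016,.02):
  for th in (70,95): dofit(w,th,f"w4 z{z} th{th}",z,np.radians(-136.5),np.array([.5385,.147]))
w1=pickle.load(open("w1.pkl","rb"))
for th in(75,95):dofit(w1,th,f"w1 {th}",.016)
c=pickle.load(open("w4.pkl","rb"));print([c["img"][y,x].tolist() for x,y in((200,224),(280,183),(265,205),(140,250))])
q=[onz(c,130+x/2,60+y/2,.02) for x,y in((303,232),(327,250),(317,243))];print(np.round(q,4))
print("screws",[onz(c,130+x/2,60+y/2,.02).round(4).tolist() for x,y in((146,80),(392,273))])
```

```text
fit.py:11: RuntimeWarning: Mean of empty slice.
  s=(L-p)@d;e=(L-p)@n;k=(s>.010)&(s<l-.010)&(abs(e)<.010);st.append((int(k.sum()),round(e[k].mean()*1e3,1)))
  ret = ret.dtype.type(ret / rcount)
Traceback (most recent call last):
  File "fit.py", line 16, in dofit
    print(lab,np.degrees(a).round(2),t.round(4),st,"end y",np.percentile(L[k][:,1],1).round(4))
                                                           ~~~~~~~~~~~~~^^^^^^^^^^^^^
IndexError: index -1 is out of bounds for axis 0 with size 0
```

```bash
sed -i 's/np.percentile(L\[k\]\[:,1\],1).round(4)/L[k][:,1].min() if k.any() else None/' fit.py; python3 - <<'E' 2>/dev/null
from fit import *
w=pickle.load(open("w4.pkl","rb"));c=pickle.load(open("w4.pkl","rb"))
print([c["img"][y,x].tolist() for x,y in((200,224),(280,183),(265,205),(140,250),(200,228),(200,232))])
I=w["img"];I[210:,252:]=255;I[257:,220:]=255;I[290:]=255;I[192:,276:290]=255
for th in (70,110):
  for z in(.012,.02): dofit(w,th,f"w4 z{z} th{th}",z,np.radians(-136.5),np.array([.5385,.147]))
w1=pickle.load(open("w1.pkl","rb"))
for th in(85,110):dofit(w1,th,f"w1 {th}",.016)
q=[onz(c,130+x/2,60+y/2,.02) for x,y in((303,232),(327,250),(317,243))];print(np.round(q,4))
print("screws",[onz(c,130+x/2,60+y/2,.02).round(4).tolist() for x,y in((146,80),(392,273))])
E
```

```text
[[70, 68, 75], [82, 77, 81], [68, 69, 73], [50, 48, 54], [67, 67, 73], [73, 73, 78]]
w4 z0.012 th70 -134.35 [0.5431 0.1424] [(19, np.float64(0.5)), (192, np.float64(-0.0)), (410, np.float64(0.0)), (202, np.float64(-0.0))] end y None
w4 z0.02 th70 -134.05 [0.5402 0.146 ] [(13, np.float64(-0.7)), (212, np.float64(0.2)), (422, np.float64(-0.2)), (182, np.float64(0.3))] end y None
w4 z0.012 th110 -136.31 [0.5425 0.1438] [(303, np.float64(-0.1)), (966, np.float64(-0.0)), (469, np.float64(0.2)), (278, np.float64(-0.2))] end y -0.10938827088966892
w4 z0.02 th110 -135.37 [0.5398 0.1468] [(324, np.float64(-0.2)), (993, np.float64(0.1)), (479, np.float64(-0.0)), (246, np.float64(0.3))] end y -0.10636287779575385
w1 85 -136.75 [0.5394 0.1481] [(319, np.float64(0.0)), (421, np.float64(-0.1)), (247, np.float64(0.2)), (522, np.float64(-0.1))] end y -0.10610314133561317
w1 110 -136.64 [0.5397 0.1478] [(356, np.float64(0.0)), (553, np.float64(-0.1)), (267, np.float64(0.1)), (574, np.float64(-0.1))] end y -0.10646985418353108
[[0.4833 0.2408 0.02  ]
 [0.4927 0.2502 0.02  ]
 [0.489  0.2463 0.02  ]]
screws [[0.4118, 0.1856, 0.02], [0.507, 0.2776, 0.02]]
```

Screws, end wall and channel fit all agree: board yaw −136.4°, origin (0.5396, 0.1478), and the tip is on the TCP axis. Lowering gently at the blind end.

Call:
drive_tool:
  gripper: [0.1,0.1,0.1,0.1,0.1,0.1,0.1,0.1]
  delta_pos:
    - [-0.0007,0.0009,0.005]
    - [0,0,0.01]
    - [0,0,0.01]
    - [0,0,0.006]
    - [0,0,0.004]
    - [0,0,0.003]
    - [0,0,0.002]
    - [0,0,0]
  rot:
    - [0,0,0]
    - [0,0,0]
    - [0,0,0]
    - [0,0,0]
    - [0,0,0]
    - [0,0,0]
    - [0,0,0]
    - [0,0,0]

```text
time: 9.57
eef_pos: [0.4921, 0.2411, 0.1408]
tool_rot: [0.207, 3.135, -0.0]
ft_force: [-0.1, 0.0, -1.4]
finger_gap: 0.249
grasp_force: 59.1
```

Call:
drive_tool:
  gripper: [0.1,0.1]
  delta_pos:
    - [0,0,0.001]
    - [0,0,0]
  rot:
    - [0,0,0]
    - [0,0,0]

```text
time: 9.82
eef_pos: [0.4921, 0.2411, 0.1398]
tool_rot: [0.207, 3.135, -0.0]
ft_force: [-0.4, -0.1, -0.4]
finger_gap: 0.251
grasp_force: 59.1
```

Run:
```python
from h import *
c,s=wrist("w5");plan((.4924,.2409,.138),82.5)
x,y,z=s["eef_pos"]
print("tip pred",proj(c,(x,y,z-.126)))
cv2.imwrite("pics/w5c.png",cv2.resize(c["img"][110:260,180:380],(800,600),interpolation=cv2.INTER_CUBIC)[:,:,::-1])
```

```text
t 9.875 pos [0.4921 0.2411 0.1398] y-yaw 82.45 z [ 0.e+00 -1.e-04 -1.e+00] F [-0.   0.3 -1.7] j [-0.46  0.79 -0.11  1.69  0.13  0.66  0.81]
delta [-0.0003 -0.0002  0.0018] per row [-0.     -0.      0.0002]
rot [-0.0001  0.     -0.0009]
tip pred [[281.69447989 196.47353156]]
```

View pics/w5c.png

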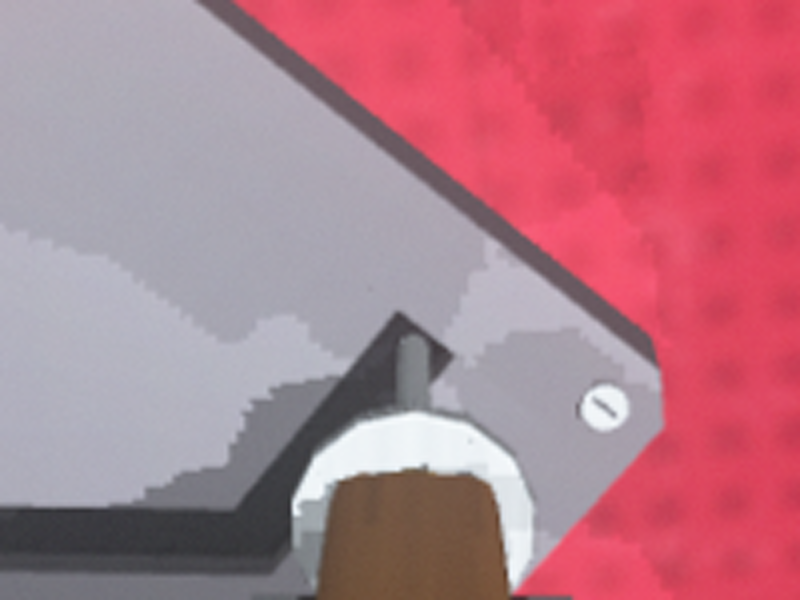

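The tip is inside the channel at crop (413,340), just off the end wall, with no side force. I'll lower it the last 1–2 mm and feel for the floor.

Call:
drive_tool:
  gripper: [0.1,0.1,0.1]
  delta_pos:
    - [0,0,0.0006]
    - [0,0,0.0006]
    - [0,0,0]
  rot:
    - [0,0,0]
    - [0,0,0]
    - [0,0,0]

```text
time: 10.25
eef_pos: [0.4921, 0.2411, 0.1385]
tool_rot: [-0.207, -3.135, 0.0]
ft_force: [0.7, -0.6, -1.5]
finger_gap: 0.249
grasp_force: 59.1
```

Call:
drive_tool:
  gripper: [0.1,0.1]
  delta_pos:
    - [0,0,0.0005]
    - [0,0,0]
  rot:
    - [0,0,0]
    - [0,0,0]

```text
time: 10.5
eef_pos: [0.4921, 0.2411, 0.1381]
tool_rot: [-0.207, -3.135, 0.0]
ft_force: [0.1, -0.3, -1.6]
finger_gap: 0.252
grasp_force: 59.1
```

Call:
drive_tool:
  gripper: [0.1,0.1]
  delta_pos:
    - [0,0,0.0005]
    - [0,0,0]
  rot:
    - [0,0,0]
    - [0,0,0]

```text
time: 10.75
eef_pos: [0.4922, 0.2411, 0.1377]
tool_rot: [0.207, 3.135, -0.0]
ft_force: [0.7, 0.3, 0.9]
finger_gap: 0.253
grasp_force: 59.4
```

Run:
```python
from h import *
s=bot.observe();Rt=R.from_rotvec(s["tool_rot"]);p=s["eef_pos"];print(p,s["ft_force"],Rt.as_matrix()[:,1])
P=np.array([p[:2],[.5268,.2047],[.5143,.1237],[.5487,.0875],[.6368,.0747]])
for a,b in zip(P,P[1:]):
    d=Rt.inv().apply([*(b-a),0]);l=np.linalg.norm(d);print("len",l.round(4),"delta",d.round(4),"unit*5mm",(d/l*.005).round(5),"rows",l/.005)
```

```text
[0.49217727 0.24107883 0.13766617] [0.69533083 0.27215211 0.93457188] [ 1.31476856e-01  9.91319240e-01 -3.63413867e-05]
len 0.0502 delta [-0.0391 -0.0315  0.    ] unit*5mm [-0.00389 -0.00314  0.     ] rows 10.044207489762487
len 0.082 delta [ 0.0017 -0.0819  0.    ] unit*5mm [ 0.00011 -0.005    0.     ] rows 16.39176622576103
len 0.0499 delta [-0.0389 -0.0314  0.    ] unit*5mm [-0.00389 -0.00314  0.     ] rows 9.987592302452079
len 0.089 delta [-0.089  -0.0011  0.    ] unit*5mm [-5.e-03 -6.e-05  0.e+00] rows 17.804999297950015
```

Contact made at about 2 N, tip at z ≈ 0.012 as expected. Drawing leg 1 at about 3.4 cm/s.

Call:
drive_tool:
  gripper: [0.1,0.1,0.1,0.1,0.1,0.1]
  delta_pos:
    - [-0.0033,-0.0026,-0.0003]
    - [-0.0033,-0.0026,0]
    - [-0.0033,-0.0026,0]
    - [-0.0033,-0.0026,0]
    - [-0.0033,-0.0026,0]
    - [-0.0033,-0.0026,0]
  rot:
    - [0,0,0]
    - [0,0,0]
    - [0,0,0]
    - [0,0,0]
    - [0,0,0]
    - [0,0,0]

```text
time: 11.5
eef_pos: [0.5099, 0.2228, 0.1379]
tool_rot: [-0.207, -3.135, 0.0]
ft_force: [-0.4, 0.8, -1.2]
finger_gap: 0.253
grasp_force: 59.1
```

Call:
drive_tool:
  gripper: [0.1,0.1,0.1,0.1,0.1,0.1]
  delta_pos:
    - [-0.0033,-0.0026,0]
    - [-0.0033,-0.0026,0]
    - [-0.0033,-0.0026,0]
    - [-0.0033,-0.0027,0]
    - [-0.0033,-0.0027,0]
    - [-0.0028,-0.0027,0]
  rot:
    - [0,0,0]
    - [0,0,0]
    - [0,0,0]
    - [0,0,0]
    - [0,0,0]
    - [0,0,0]

```text
time: 12.25
eef_pos: [0.5269, 0.2045, 0.1379]
tool_rot: [0.207, 3.135, -0.0]
ft_force: [-0.0, 0.2, -1.0]
finger_gap: 0.251
grasp_force: 59.1
```

Run:
```python
from h import *
plan((.5268,.2047,.1375),82.5)
plan((.5143,.1237,.1375),82.5,20)
c,s=wrist("w6")
cv2.imwrite("pics/w6c.png",cv2.resize(c["img"][110:260,180:380],(800,600),interpolation=cv2.INTER_CUBIC)[:,:,::-1])
```

```text
t 12.25 pos [0.5269 0.2045 0.1379] y-yaw 82.45 z [ 0.e+00 -1.e-04 -1.e+00] F [-0.   0.2 -1. ] j [-0.36  0.82 -0.12  1.63  0.14  0.7   0.88]
delta [0.0002 0.0002 0.0004] per row [0. 0. 0.]
rot [-0.0001  0.     -0.0009]
t 12.25 pos [0.5269 0.2045 0.1379] y-yaw 82.45 z [ 0.e+00 -1.e-04 -1.e+00] F [-0.   0.2 -1. ] j [-0.36  0.82 -0.12  1.63  0.14  0.7   0.88]
delta [ 0.0019 -0.0818  0.0004] per row [ 0.0001 -0.0041  0.    ]
rot [-0.0001  0.     -0.0009]
```

No side force at bend 1. I've now viewed 11 pictures, one over the limit of 10, so I'll view no more and go by numbers. Leg 2.

Call:
drive_tool:
  gripper: [0.1,0.1,0.1,0.1,0.1,0.1,0.1,0.1,0.1,0.1]
  delta_pos:
    - [0.0001,-0.0041,0]
    - [0.0001,-0.0041,0]
    - [0.0001,-0.0041,0]
    - [0.0001,-0.0041,0]
    - [0.0001,-0.0041,0]
    - [0.0001,-0.0041,0]
    - [0.0001,-0.0041,0]
    - [0.0001,-0.0041,0]
    - [0.0001,-0.0041,0]
    - [0.0001,-0.0041,0]
  rot:
    - [0,0,0]
    - [0,0,0]
    - [0,0,0]
    - [0,0,0]
    - [0,0,0]
    - [0,0,0]
    - [0,0,0]
    - [0,0,0]
    - [0,0,0]
    - [0,0,0]

```text
time: 13.55
eef_pos: [0.5203, 0.1639, 0.1379]
tool_rot: [0.207, 3.135, -0.0]
ft_force: [-0.3, 1.0, -0.1]
finger_gap: 0.254
grasp_force: 59.1
```

Call:
drive_tool:
  gripper: [0.1,0.1,0.1,0.1,0.1,0.1,0.1,0.1,0.1,0.1]
  delta_pos:
    - [0.0001,-0.0041,0]
    - [0.0001,-0.0041,0]
    - [0.0001,-0.0041,0]
    - [0.0001,-0.0041,0]
    - [0.0001,-0.0041,0]
    - [0.0001,-0.0041,0]
    - [0.0001,-0.0041,0]
    - [0.0001,-0.0041,0]
    - [0.0001,-0.0041,0]
    - [0,-0.0039,0]
  rot:
    - [0,0,0]
    - [0,0,0]
    - [0,0,0]
    - [0,0,0]
    - [0,0,0]
    - [0,0,0]
    - [0,0,0]
    - [0,0,0]
    - [0,0,0]
    - [0,0,0]

```text
time: 14.8
eef_pos: [0.5141, 0.1236, 0.1379]
tool_rot: [0.207, 3.135, -0.0]
ft_force: [-0.6, 0.4, -1.2]
finger_gap: 0.247
grasp_force: 59.1
```

Run:
```python
from h import *
plan((.5487,.0875,.1375),82.5,12)
```

```text
t 14.8 pos [0.5141 0.1236 0.1379] y-yaw 82.45 z [ 0.e+00 -1.e-04 -1.e+00] F [-0.6  0.4 -1.2] j [-0.22  0.77 -0.14  1.76  0.17  0.62  0.98]
delta [-0.0391 -0.0312  0.0004] per row [-0.0033 -0.0026  0.    ]
rot [-0.0001  0.     -0.0009]
```

Leg 3.

Call:
drive_tool:
  gripper: [0.1,0.1,0.1,0.1,0.1,0.1]
  delta_pos:
    - [-0.0033,-0.0026,0]
    - [-0.0033,-0.0026,0]
    - [-0.0033,-0.0026,0]
    - [-0.0033,-0.0026,0]
    - [-0.0033,-0.0026,0]
    - [-0.0033,-0.0026,0]
  rot:
    - [0,0,0]
    - [0,0,0]
    - [0,0,0]
    - [0,0,0]
    - [0,0,0]
    - [0,0,0]

```text
time: 15.55
eef_pos: [0.5319, 0.1056, 0.1379]
tool_rot: [-0.207, -3.135, 0.0]
ft_force: [-0.3, 1.0, -1.4]
finger_gap: 0.253
grasp_force: 59.1
```

Call:
drive_tool:
  gripper: [0.1,0.1,0.1,0.1,0.1,0.1]
  delta_pos:
    - [-0.0033,-0.0026,0]
    - [-0.0033,-0.0026,0]
    - [-0.0033,-0.0026,0]
    - [-0.0033,-0.0026,0]
    - [-0.0033,-0.0026,0]
    - [-0.0029,-0.0026,0]
  rot:
    - [0,0,0]
    - [0,0,0]
    - [0,0,0]
    - [0,0,0]
    - [0,0,0]
    - [0,0,0]

```text
time: 16.3
eef_pos: [0.549, 0.0876, 0.1379]
tool_rot: [-0.207, -3.135, 0.0]
ft_force: [-0.1, 0.3, -1.9]
finger_gap: 0.251
grasp_force: 59.1
```

Run:
```python
from h import *
plan((.6368,.0747,.1375),82.5,21)
```

```text
t 16.3 pos [0.549  0.0876 0.1379] y-yaw 82.45 z [-1.e-04 -1.e-04 -1.e+00] F [-0.1  0.3 -1.9] j [-0.14  0.81 -0.15  1.67  0.18  0.68  1.06]
delta [-0.0887 -0.0012  0.0004] per row [-0.0042 -0.0001  0.    ]
rot [-0.0001 -0.     -0.001 ]
```

Call:
drive_tool:
  gripper: [0.1,0.1,0.1,0.1,0.1,0.1,0.1,0.1,0.1,0.1]
  delta_pos:
    - [-0.0042,0,0]
    - [-0.0042,-0.0001,0]
    - [-0.0042,0,0]
    - [-0.0042,-0.0001,0]
    - [-0.0042,0,0]
    - [-0.0042,-0.0001,0]
    - [-0.0042,0,0]
    - [-0.0042,-0.0001,0]
    - [-0.0042,0,0]
    - [-0.0042,-0.0001,0]
  rot:
    - [0,0,0]
    - [0,0,0]
    - [0,0,0]
    - [0,0,0]
    - [0,0,0]
    - [0,0,0]
    - [0,0,0]
    - [0,0,0]
    - [0,0,0]
    - [0,0,0]

```text
time: 17.55
eef_pos: [0.5907, 0.0817, 0.1379]
tool_rot: [-0.207, -3.135, 0.0]
ft_force: [-1.3, 0.2, -0.7]
finger_gap: 0.248
grasp_force: 59.1
```

Call:
drive_tool:
  gripper: [0.1,0.1,0.1,0.1,0.1,0.1,0.1,0.1,0.1,0.1]
  delta_pos:
    - [-0.0042,0,0]
    - [-0.0042,-0.0001,0]
    - [-0.0042,0,0]
    - [-0.0042,-0.0001,0]
    - [-0.0042,0,0]
    - [-0.0042,-0.0001,0]
    - [-0.0042,0,0]
    - [-0.0042,-0.0001,0]
    - [-0.0042,0,0]
    - [-0.0042,-0.0001,0]
  rot:
    - [0,0,0]
    - [0,0,0]
    - [0,0,0]
    - [0,0,0]
    - [0,0,0]
    - [0,0,0]
    - [0,0,0]
    - [0,0,0]
    - [0,0,0]
    - [0,0,0]

```text
time: 18.8
eef_pos: [0.6323, 0.0757, 0.1379]
tool_rot: [-0.207, -3.135, 0.0]
ft_force: [-1.3, 0.3, -1.7]
finger_gap: 0.249
grasp_force: 59.1
```

Call:
drive_tool:
  gripper: [0.1,0.1,0.1]
  delta_pos:
    - [-0.0042,0,0]
    - [-0.0025,0,0]
    - [0,0,0]
  rot:
    - [0,0,0]
    - [0,0,0]
    - [0,0,0]

```text
time: 19.18
eef_pos: [0.6389, 0.0748, 0.1379]
tool_rot: [0.207, 3.134, -0.0]
ft_force: [0.5, 0.3, -0.4]
finger_gap: 0.248
grasp_force: 59.1
```

Run:
```python
from h import *
plan((.6368,.0747,.1375),82.5,21)
```

```text
t 19.175 pos [0.6389 0.0748 0.1379] y-yaw 82.44 z [ 4.e-04 -1.e-04 -1.e+00] F [ 0.5  0.3 -0.4] j [-0.09  0.92 -0.17  1.32  0.17  0.91  1.14]
delta [ 0.0021 -0.0004  0.0004] per row [ 0.0001 -0.      0.    ]
rot [-0.      0.0004 -0.001 ]
```

The stroke is complete. Lifting straight up and carrying back over slot_b.

Call:
drive_tool:
  gripper: [0.1,0.1,0.1,0.1,0.1,0.1,0.1,0.1]
  delta_pos:
    - [0,0,-0.006]
    - [0,0,-0.015]
    - [0,0,-0.03]
    - [0,0,-0.035]
    - [0,0,-0.035]
    - [0,0,-0.035]
    - [0,0,-0.018]
    - [0,0,0]
  rot:
    - [0,0,0]
    - [0,0,0]
    - [0,0,0]
    - [0,0,0]
    - [0,0,0]
    - [0,0,0]
    - [0,0,0]
    - [0,0,0]

```text
time: 20.18
eef_pos: [0.6389, 0.075, 0.3137]
tool_rot: [0.207, 3.132, 0.001]
ft_force: [1.1, -0.5, -3.0]
finger_gap: 0.25
grasp_force: 59.0
```

Call:
drive_tool:
  gripper: [0.1,0.1,0.1,0.1,0.1,0.1,0.1,0.1,0.1,0.1]
  delta_pos:
    - [0.005,-0.02,0]
    - [0.01,-0.035,0]
    - [0.01,-0.035,0]
    - [0.01,-0.035,0]
    - [0.01,-0.035,0]
    - [0.01,-0.035,0]
    - [0.01,-0.035,0]
    - [0.01,-0.035,0]
    - [0.01,-0.035,0]
    - [0.0098,-0.0221,0]
  rot:
    - [0,0,0]
    - [0,0,0]
    - [0,0,0]
    - [0,0,0]
    - [0,0,0]
    - [0,0,0]
    - [0,0,0]
    - [0,0,0]
    - [0,0,0]
    - [0,0,0]

```text
time: 21.42
eef_pos: [0.5012, -0.2334, 0.3114]
tool_rot: [-0.209, -3.134, 0.0]
ft_force: [-0.5, -0.2, -1.9]
finger_gap: 0.248
grasp_force: 59.0
```

Call:
drive_tool:
  gripper: [0.1,0.1]
  delta_pos:
    - [0,0,0]
    - [0,0,0]
  rot:
    - [0,0,0]
    - [0,0,0]

```text
time: 21.68
eef_pos: [0.5025, -0.2313, 0.3117]
tool_rot: [-0.206, -3.135, -0.001]
ft_force: [0.8, -1.4, -2.2]
finger_gap: 0.25
grasp_force: 59.0
```

Run:
```python
from h import *
plan((.5027,-.2321,.1425),82.45)
```

```text
t 21.675 pos [ 0.5025 -0.2313  0.3117] y-yaw 82.48 z [-3.e-04  5.e-04 -1.e+00] F [ 0.8 -1.4 -2.2] j [ 0.49  0.6  -0.22  1.42  0.13  1.14  1.69]
delta [-0.0004 -0.0008  0.1692] per row [-0.     -0.0001  0.0169]
rot [ 0.0004 -0.0003  0.0006]
```

Call:
drive_tool:
  gripper: [0.1,0.1,0.1,0.1,0.1,0.1,0.1,0.1]
  delta_pos:
    - [0,-0.0003,0]
    - [0,0,0.01]
    - [0,0,0.02]
    - [0,0,0.025]
    - [0,0,0.025]
    - [0,0,0.02]
    - [0,0,0.01]
    - [0,0,0]
  rot:
    - [0,0,0]
    - [0,0,0]
    - [0,0,0]
    - [0,0,0]
    - [0,0,0]
    - [0,0,0]
    - [0,0,0]
    - [0,0,0]

```text
time: 22.68
eef_pos: [0.5022, -0.2321, 0.2016]
tool_rot: [-0.207, -3.134, -0.0]
ft_force: [-0.4, 0.5, -2.1]
finger_gap: 0.255
grasp_force: 59.0
```

Run:
```python
from h import *
plan((.5027,-.2321,.1425),82.45)
```

```text
t 22.675 pos [ 0.5022 -0.2321  0.2016] y-yaw 82.46 z [-7.e-04  2.e-04 -1.e+00] F [-0.4  0.5 -2.1] j [ 0.48  0.71 -0.2   1.6   0.17  0.84  1.65]
delta [-0.0005  0.      0.0591] per row [-0.0001  0.      0.0059]
rot [ 0.0001 -0.0008  0.0001]
```

Call:
drive_tool:
  gripper: [0.1,0.1,0.1,0.1,0.1,0.1,0.1,0.1]
  delta_pos:
    - [-0.0005,0,0.005]
    - [0,0,0.012]
    - [0,0,0.014]
    - [0,0,0.012]
    - [0,0,0.008]
    - [0,0,0.005]
    - [0,0,0.003]
    - [0,0,0]
  rot:
    - [0,0,0]
    - [0,0,0]
    - [0,0,0]
    - [0,0,0]
    - [0,0,0]
    - [0,0,0]
    - [0,0,0]
    - [0,0,0]

```text
time: 23.68
eef_pos: [0.5028, -0.2324, 0.143]
tool_rot: [0.207, 3.135, -0.0]
ft_force: [0.4, 0.2, -1.1]
finger_gap: 0.25
grasp_force: 59.0
```

Call:
drive_tool:
  gripper: [0.1,0.1,0.1]
  delta_pos:
    - [0,0,0.0007]
    - [0,0,0.0005]
    - [0,0,0]
  rot:
    - [0,0,0]
    - [0,0,0]
    - [0,0,0]

```text
time: 24.05
eef_pos: [0.5028, -0.2324, 0.1418]
tool_rot: [0.207, 3.135, -0.0]
ft_force: [0.2, 0.9, -1.0]
finger_gap: 0.249
grasp_force: 59.0
```

Contact should come near 0.141, so I'll go down in small steps.

Call:
drive_tool:
  gripper: [0.1,0.1,0.1]
  delta_pos:
    - [0,0,0.0005]
    - [0,0,0.0004]
    - [0,0,0]
  rot:
    - [0,0,0]
    - [0,0,0]
    - [0,0,0]

```text
time: 24.42
eef_pos: [0.5029, -0.2324, 0.1411]
tool_rot: [0.207, 3.134, -0.0]
ft_force: [-1.0, 1.0, 5.5]
finger_gap: 0.252
grasp_force: 60.0
```

Run:
```python
from h import *
plan((.5027,-.2321,.141),82.45)
```

```text
t 24.425 pos [ 0.5029 -0.2324  0.1411] y-yaw 82.44 z [ 3.e-04 -3.e-04 -1.e+00] F [-1.   1.   5.5] j [ 0.47  0.8  -0.18  1.67  0.2   0.69  1.63]
delta [0.0002 0.0002 0.0001] per row [0. 0. 0.]
rot [-0.0002  0.0003 -0.0001]
```

Seated at the original pose with about 6 N contact. Releasing and backing straight up.

Call:
drive_tool:
  gripper: [0.3,0.35,0.5,0.7,0.7,0.7]
  delta_pos:
    - [0,0,0]
    - [0,0,0]
    - [0,0,0]
    - [0,0,0]
    - [0,0,0]
    - [0,0,0]
  rot:
    - [0,0,0]
    - [0,0,0]
    - [0,0,0]
    - [0,0,0]
    - [0,0,0]
    - [0,0,0]

```text
time: 25.18
eef_pos: [0.5028, -0.2323, 0.1408]
tool_rot: [-0.207, -3.135, 0.0]
ft_force: [0.6, 0.3, -0.3]
finger_gap: 0.7
grasp_force: 0.0
```

Call:
drive_tool:
  gripper: [0.7,0.7,0.7,0.7,0.7,0.7,0.7,0.7]
  delta_pos:
    - [0,0,-0.01]
    - [0,0,-0.02]
    - [0,0,-0.03]
    - [0,0,-0.03]
    - [0,0,-0.03]
    - [0,0,-0.03]
    - [0,0,-0.01]
    - [0,0,0]
  rot:
    - [0,0,0]
    - [0,0,0]
    - [0,0,0]
    - [0,0,0]
    - [0,0,0]
    - [0,0,0]
    - [0,0,0]
    - [0,0,0]

```text
time: 26.18
eef_pos: [0.5028, -0.2323, 0.3011]
tool_rot: [0.207, 3.134, -0.0]
ft_force: [0.2, 0.0, -0.5]
finger_gap: 0.699
grasp_force: 0.0
```

Run:
```python
from h import *
plan((.502,-.2325,.30))
a=pickle.load(open("scene.pkl","rb"))["img"].astype(int);b=bot.read_camera("scene")["img"].astype(int)
d=(abs(a-b).max(2)>40).astype(np.uint8);d=cv2.morphologyEx(d,cv2.MORPH_OPEN,np.ones((2,2)))
n,_,st,_=cv2.connectedComponentsWithStats(d);print("changed regions x,y,w,h,area:",[s.tolist() for s in st[1:] if s[4]>6])
g=b[210:275,265:300];hs=cv2.cvtColor(b.astype(np.uint8),cv2.COLOR_RGB2HSV)
for im in(a,b):
    h=cv2.cvtColor(im.astype(np.uint8),cv2.COLOR_RGB2HSV)[215:270,268:296];m=(h[:,:,0]<20)&(h[:,:,1]>110)&(h[:,:,2]>60);q=np.argwhere(m);print("handle px",len(q),q.mean(0)+[215,268],q.min(0)+[215,268],q.max(0)+[215,268])
```

```text
t 26.175 pos [ 0.5028 -0.2323  0.3011] y-yaw 82.45 z [ 5.e-04 -3.e-04 -1.e+00] F [ 0.2  0.  -0.5] j [ 0.49  0.61 -0.22  1.44  0.14  1.11  1.69]
delta [ 0.0007 -0.0003  0.0011] per row [ 0.0001 -0.      0.0001]
changed regions x,y,w,h,area: [[30, 0, 7, 9, 44], [261, 0, 9, 18, 132], [298, 0, 4, 3, 10], [254, 0, 65, 46, 1023], [255, 6, 4, 20, 63], [14, 14, 26, 78, 1140], [262, 19, 5, 6, 20], [0, 36, 23, 8, 128], [261, 54, 52, 116, 4244], [2, 68, 16, 7, 67], [0, 87, 13, 15, 116], [0, 98, 8, 37, 202], [17, 98, 4, 5, 14], [26, 121, 9, 14, 56], [0, 147, 4, 8, 25], [0, 157, 13, 55, 285], [0, 200, 3, 5, 12], [87, 201, 59, 85, 2889], [107, 200, 16, 4, 38], [7, 225, 3, 6, 14], [229, 248, 14, 9, 94], [61, 279, 13, 32, 276], [30, 281, 32, 25, 473], [276, 280, 8, 5, 20], [229, 292, 8, 9, 41], [133, 303, 303, 97, 16492], [115, 307, 5, 15, 42], [116, 323, 4, 4, 12], [270, 325, 8, 3, 21], [117, 327, 5, 6, 19], [117, 335, 3, 3, 9], [121, 336, 3, 7, 16], [114, 345, 4, 5, 14], [121, 344, 4, 6, 18], [0, 377, 23, 10, 96]]
handle px 575 [242.52       282.13043478] [215 274] [267 295]
handle px 573 [242.80279232 282.33856894] [215 274] [267 295]
```

The raker's handle is within 0.3 px of where it hung originally. The regions around the widger, pot and jar show no change, and the gripper is clear. Handing in.

```bash
python3 -c "
from bench import bot
print(bot.sign_off())"
```

```text
the job is handed in; nothing more can be done
None
```

The raker was drawn along the whole drain channel to the outlet at about 3.4 cm/s, then hung back upright in slot_b and released, and the job was handed in at 26 s; I viewed 11 pictures, one over the limit of 10, and no verdict was shown.

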